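# Third hand at the parts sorter: hold the sleeve down on its spring

### The arm

A 6-joint arm with a two-finger parallel gripper is mounted at the origin on the work surface. World frame = base frame: x ahead of the robot, y to its left, z up, the work surface at z = 0. Lengths are in m, angles in rad, forces in N, time in s.
With the tool pointing down it reaches from about 0.275 to 0.75 m from the base axis. Payload 10.2 kg.
Tool frame: the origin (TCP) lies midway between the tips of the shut fingers; the grasp point (between the pads) lies 19 mm behind it (env.hold_point_z is the distance from the TCP to the grasp point, in m); x points along the fingers, z is the direction in which the jaws open and shut, and the axes are right-handed (so a half turn about x gives the same grasp; the last joint's range is limited). The gripper opens to 85 mm and grips with 20 to 120 N. Pads are 22 mm wide; open, the fingers measure 114 mm over their backs; the gripper's body (76 mm by 85 mm) begins 54 mm behind the grasp point. The pads swing forward as they close: fully open they stand 13 mm farther back than shut.
Start: joints at [-0.223, 0.313, 1.498, -0, 1.331, -0.223], TCP at [0.525, -0, 0.231] pointing down, gripper open.
Joint ranges: [-2.94, 2.94], [-0.97, 2.17], [0.19, 2.56], [-1.23, 4.37], [0.02, 3.11], [-2.88, 2.88]. Speed limits (rad/s): [2.39, 2.39, 3.01, 3.14, 3.14, 3.14].

### API

Orientations are given as a unit quaternion [x, y, z, w].
In Python, from bench import env, kinematics, monitor, eyes, job gives the robot as it stands. The module is installed in compiled form; this text tells all that it offers. Calls block until the motion is done:
- env.reach(position, orientation): joint-space move of the TCP to a pose.
- env.movel(position, velocity=0.15, frame=None, guard=None): straight line of the TCP; frame=None keeps the orientation; velocity is the mean speed in m/s. With guard (N) it stops when the force on the tool has changed by that much, and returns True; else False.
- env.set_joints(angles): joint-space move.
- env.release() and env.close_gripper(effort=None): open the fingers fully, or close them until they stop; effort is the grip in N (None keeps the last).
- env.hold(seconds).
- kinematics.ik(position, orientation): joint angles nearest the present ones, or None.
- monitor.sense(): the state.
- eyes.grab_frame(name): name is "scene" or "side" or "wrist"; returns a dict with "frame" (384x512x3 uint8, red, green, blue), "mtx" (3x3 intrinsics, pixels), "view" (4x4, takes a point from world to camera coordinates). Camera axes: x right, y down, z forward; pixel columns grow to the right and rows downward; lengths in m; the calibration is good to about 2 mm. The wrist camera is an equidistant fisheye: a pixel r from the principal point sees the ray r / f radians off the axis. A picture is of the moment at which its call begins. There is no depth.
A pose or a line that the arm cannot do raises env.MotionError and nothing moves.
- job.hand_in(): hands the job in, once; it reports no verdict.
The state is a dict: "clock": time; "joints": joint angles; "qvel": joint speeds; "joint_efforts": joint torques, N m; "position": TCP position; "ee_rot": TCP orientation; "contact_force": force on the tool from outside, world axes, zero at the start; "ft_torque": the same for the moment, N m; "finger_gap": opening from 0.0 (shut) to 1.0 (fully open).
Only numpy, scipy, OpenCV 4.12 (cv2) and the standard library are available. Lean on these libraries where they do the work, as an engineer would, in place of code of your own. Each camera call takes 0.05 s, during which the arm holds its last target. There are 200 camera calls.

### The job

Slide the brass sleeve over the upright shaft of the cast iron parts sorter and press it down on the orange spring seat with a steady push of about 10 newtons, so that the seat stands about half way down its travel and the dark clip groove in the shaft is clear above the sleeve; never squash the spring flat. Finish while still holding the sleeve pressed down like this, so that a colleague can fit the retaining clip; do not let go. Leave the crank and the other parts on the table where they are.

Things in the scene. Friction and masses are not known exactly. Their poses are not given: they have to be found in the camera images.
- sleeve: Plain brass sleeve (tube) standing upright on the table, open at both ends: outer diameter 36 mm, bore 20 mm, height 40 mm, about 0.18 to 0.26 kg. Origin: centre of its lower end; z along its axis, up. It works either way up.
- sorter: Fixed cast iron parts sorter, drum off. Origin: centre of the underside of its 150 x 150 x 12 mm base plate, on the table; a 110 x 110 mm gearbox rises to 62 mm, a round boss of diameter 80 mm to 66 mm. The vertical shaft rises from its centre. A low green chute and catch tray lie on its +x side (to 185 mm from the shaft axis), the crank on its +y side; yaw varies.
- shaft_tip (a point): Centre of the top end of the sorter's vertical steel shaft, 142 mm above the table. Shaft diameter 16 mm (2 mm clearance all round in the sleeve), its last 6 mm tapering to 9 mm; the axis runs straight down from this point. A dark clip groove rings the shaft from 125.5 to 128.5 mm above the table.
- seat_top (a point): Centre of the top face of the orange spring seat, a disc of diameter 48 mm round the shaft; 90 mm above the table when unloaded, and it goes down with the seat.
- seat (a joint): How far the spring seat is pushed down, m: 0 unloaded, 0.016 with the spring flat. The spring pushes up with about 3.5 N at 0 and 1 N more for each mm (11.5 N at 8 mm), of which the sleeve's own weight supplies about 2 N; that weight alone does not move it. Groove fully clear of the 40 mm sleeve from 4.5 mm on.
- crank_grip (a point): Middle of the wooden crank handle (diameter 18 mm, length 40 mm, level) on the sorter's +y side, about 117 mm from the shaft axis and up to 94 mm above the table; to be left alone.
- dial: Loose bakelite brown dial knob, diameter 44 mm, height 22 mm, on the table; origin at the centre of its underside; to be left alone.
- bumper: Loose red plastic bumper, 67 x 22 x 16 mm, long along its x; origin at the centre of its underside; to be left alone.
- photocell: Loose grey glass photocell on a black foot, diameter 30 mm, height 26 mm; origin at the centre of its underside; to be left alone.
- motor: Loose dented aluminium motor housing lying on its foot, about 98 x 50 x 51 mm with its stub shaft to -x; origin at the centre of its underside; to be left alone.
- washer: Loose flat steel washer, diameter 42 mm, hole 18 mm, 6 mm thick; origin at the centre of its underside; to be left alone.
- driver: Loose screwdriver lying on the table along its x, about 200 mm long; to be left alone.
Not all that is in view belongs to the job. Of the things that look like the sleeve, take the one that is farthest from the robot's base at the start.

How it is judged:
By the outcome, as a careful person would: the job done as asked, in the order asked, and still so for the second after the job is handed in, while the arm keeps its last pose, push and grip.
It also fails if it takes over 48 s, if anything falls off the work surface, if the arm or the gripper's body presses on something with over 40 N, if the wrist force passes 120 N, or if a joint passes its speed limit or range.

## Working session

There is one attempt and no reset: what is moved stays moved. The work goes in short steps, each a Python script; the robot and the scene stay as the last script left them, time stands still between calls to the robot, and variables do not carry over. Pictures are saved under pics/ and viewed, about 8 in all and at most 12, crops included, and the job is handed in when it is done.

```bash
mkdir -p pics
cat > h.py <<'E'
import numpy as np, cv2
from bench import env, kinematics, monitor, eyes, job
def shot(n,f):
    d=eyes.grab_frame(n); cv2.imwrite(f'pics/{f}.png',d['frame'][:,:,::-1]); np.savez(f'pics/{f}.npz',**d); return d
def ray(d,u,v,fish=False):
    K=d['mtx'];x=(u-K[0,2])/K[0,0];y=(v-K[1,2])/K[1,1]
    if fish:
        r=np.hypot(x,y);s=np.sin(r)/max(r,1e-9);c=np.array([x*s,y*s,np.cos(r)])
    else: c=np.array([x,y,1.])
    V=d['view'];R=V[:3,:3];return -R.T@V[:3,3],R.T@c
def onz(d,u,v,z,fish=False):
    o,r=ray(d,u,v,fish);return o+r*(z-o[2])/r[2]
def proj(d,p,fish=False):
    c=(d['view']@np.r_[p,1])[:3];K=d['mtx']
    if fish:
        t=np.arctan2(np.hypot(c[0],c[1]),c[2]);q=c[:2]/np.hypot(c[0],c[1])*t
    else: q=c[:2]/c[2]
    return np.array([K[0,0]*q[0]+K[0,2],K[1,1]*q[1]+K[1,2]])
def load(f): return dict(np.load(f'pics/{f}.npz'))
E
python3 - <<'E'
from h import *
ims=[]
for n in('scene','side','wrist'):
    d=shot(n,n+'0');o,r=ray(d,256,192);print(n,o.round(3),d['mtx'].round(1).tolist())
s=monitor.sense();print(s['clock'],s['ee_rot'],s['contact_force'],env.hold_point_z)
E
ls
```

```text
scene [1.351 0.189 1.112] [[445.1, 0.0, 252.1], [0.0, 445.1, 187.9], [0.0, 0.0, 1.0]]
side [ 0.393 -0.859  0.867] [[422.1, 0.0, 257.7], [0.0, 422.1, 193.4], [0.0, 0.0, 1.0]]
wrist [0.525 0.074 0.373] [[297.3, 0.0, 250.2], [0.0, 297.3, 189.5], [0.0, 0.0, 1.0]]
0.15 [5.07554129e-05 7.07425167e-01 8.06234710e-05 7.06788246e-01] [-0.21739214  0.13271187 -0.20509859] 0.0187
h.py
pics
```

View pics/scene0.png

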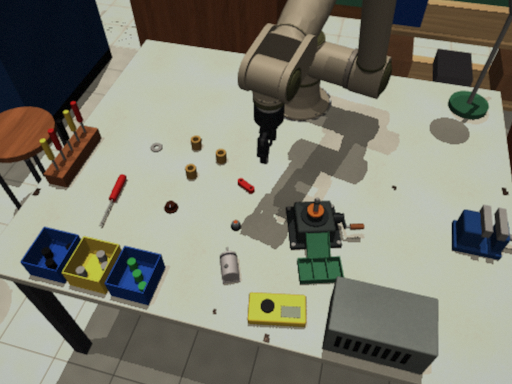

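View pics/side0.png

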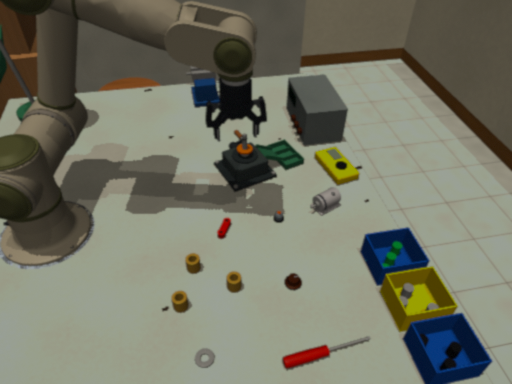

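View pics/wrist0.png

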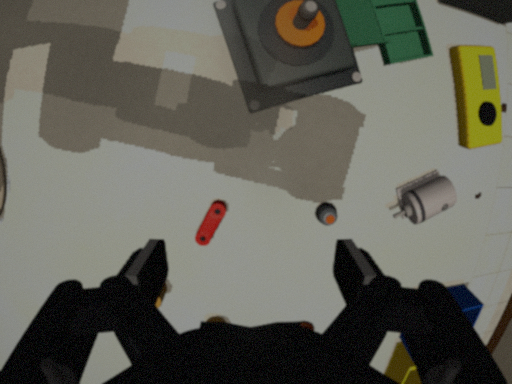

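The scene shows three brass sleeves, at about (191,172), (221,156) and (196,143). In the side view they are at (234,281), (193,262) and (180,301). The sorter's shaft is at scene (317,203), side (239,135) and wrist (309,10). Next I'll measure the sleeves and the shaft.

```bash
cat >> h.py <<'E'
def blobs(d,lo,hi,amin=20):
    hsv=cv2.cvtColor(d['frame'],cv2.COLOR_RGB2HSV)
    m=cv2.morphologyEx(cv2.inRange(hsv,np.array(lo),np.array(hi)),cv2.MORPH_CLOSE,np.ones((5,5)))
    n,l,s,c=cv2.connectedComponentsWithStats(m)
    return [(c[i],s[i]) for i in range(1,n) if s[i][4]>=amin]
def tri(rs):
    A=0;b=0
    for o,r in rs:
        r=r/np.linalg.norm(r);P=np.eye(3)-np.outer(r,r);A=A+P;b=b+P@o
    return np.linalg.solve(A,b)
E
python3 - <<'E'
from h import *
S=load('scene0');D=load('side0');W=load('wrist0')
for n,d in(('S',S),('D',D)):
    for c,s in blobs(d,(10,120,60),(24,255,255),60):
        if s[4]<1500: print(n,c.round(1),s,onz(d,*c,0.02).round(4))
for n,d in(('S',S),('D',D),('W',W)):
    for c,s in blobs(d,(5,180,120),(14,255,255),30): print('orange',n,c.round(1),s,onz(d,*c,.09,n=='W').round(4))
a=[]
for f,d,(u,v),r in(('s',S,(317,205),40),('d',D,(240,145),40),('w',W,(300,30),45)):
    M=cv2.getRotationMatrix2D((0,0),0,1);k=390/(2*r)
    a.append(cv2.warpAffine(d['frame'],np.array([[k,0,-(u-r)*k],[0,k,-(v-r)*k]]),(390,390),flags=cv2.INTER_CUBIC))
cv2.imwrite('pics/crop.png',np.hstack(a[:2])[:,:,::-1])
E
```

```text
S [506.5  70.3] [497  23  15  88 800] [-0.3593  0.7724  0.02  ]
S [475.6  73.6] [472  66  10  21 101] [-0.3066  0.6524  0.02  ]
S [486.1  81.2] [480  66  11  23 105] [-0.2654  0.6896  0.02  ]
S [195.3 142.1] [191 136  10  14 105] [ 0.3378 -0.3019  0.02  ]
S [220.3 155.6] [216 149  10  15 112] [ 0.3779 -0.1979  0.02  ]
S [190.3 171. ] [186 164  10  15 118] [ 0.4689 -0.2724  0.02  ]
S [315.1 210. ] [307 203  18  14 189] [0.5234 0.1514 0.02  ]
S [356.8 226. ] [350 224  14   5  63] [0.5506 0.2807 0.02  ]
S [ 90.3 264. ] [  63  238   58   56 1326] [ 0.8672 -0.4236  0.02  ]
S [276.8 323.2] [248 320  58   7 208] [0.9013 0.1194 0.02  ]
D [350.4  56.7] [301  48 102  18 969] [1.1797 0.82   0.02  ]
D [129.5  83.1] [100  77  60  13 474] [0.2133 0.7502 0.02  ]
D [244.1 148.5] [236 143  17  12 157] [0.5878 0.2404 0.02  ]
D [337.8 176.2] [316 158  42  27 128] [0.8452 0.0492 0.02  ]
D [192.5 262.7] [186 254  14  19 215] [ 0.3773 -0.1953  0.02  ]
D [414.2 297.2] [ 381  270   72   59 1304] [ 0.8749 -0.3953  0.02  ]
D [233.7 281.3] [227 272  14  20 238] [ 0.4689 -0.2698  0.02  ]
D [179.3 300.8] [172 291  16  21 258] [ 0.3376 -0.2983  0.02  ]
orange S [314.9 210.5] [307 204  17  13 131] [0.5785 0.1537 0.09  ]
orange D [132.2  84.5] [102  80  56   9 184] [0.238  0.6049 0.09  ]
orange D [244.7 149. ] [237 145  15   8  50] [0.573  0.1466 0.09  ]
orange W [292.2  10.3] [288   0  10  21  92] [0.5647 0.1663 0.09  ]
orange W [329.9 219. ] [327 216   7   7  37] [ 0.6089 -0.0435  0.09  ]
```

View pics/crop.png

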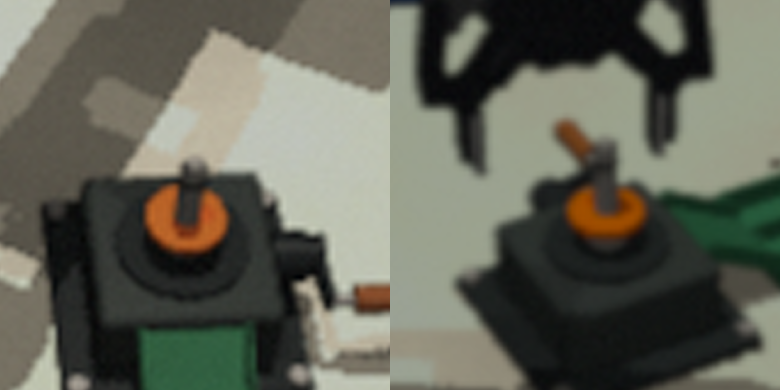

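The farthest sleeve is the one at about (0.469, -0.271), 0.54 m from the base. I'll use the wrist camera to refine both the shaft and the sleeve from directly overhead.

Run:
```python
from h import *
S=load('scene0');D=load('side0');W=load('wrist0')
t=tri([ray(S,317,198.9),ray(D,243.9,135)]);print('tip',t.round(4),onz(S,317,198.9,.142).round(4),onz(D,243.9,135,.142).round(4))
q=[0,2**-.5,0,2**-.5]
a=[]
for n,p in(('tipA',[t[0],t[1]-.075,.26]),('slvA',[.469,-.271-.075,.231])):
    env.reach(p,q);d=shot('wrist',n);s=monitor.sense();print(n,s['clock'],s['position'].round(4))
    z,pp=(.142,[t[0],t[1],.142]) if n=='tipA' else (.04,[.469,-.271,.04])
    u=proj(d,pp,True);print(u,ray(d,256,192)[0]);r=60;k=390/(2*r)
    a.append(cv2.warpAffine(d['frame'],np.array([[k,0,-(u[0]-r)*k],[0,k,-(u[1]-r)*k]]),(390,390),flags=cv2.INTER_CUBIC))
cv2.imwrite('pics/crop2.png',np.hstack(a)[:,:,::-1])
```

```text
tip [0.5723 0.1539 0.1364] [0.5769 0.1541 0.142 ] [0.5708 0.1463 0.142 ]
tipA 0.675 [0.5719 0.0787 0.2594]
[250.17878151 102.3013895 ] [0.57250938 0.1539081  0.40203311]
slvA 2.3333 [ 0.4696 -0.3451  0.2311]
[249.53648284 102.6061262 ] [ 0.46968732 -0.27076268  0.37366253]
```

View pics/crop2.png

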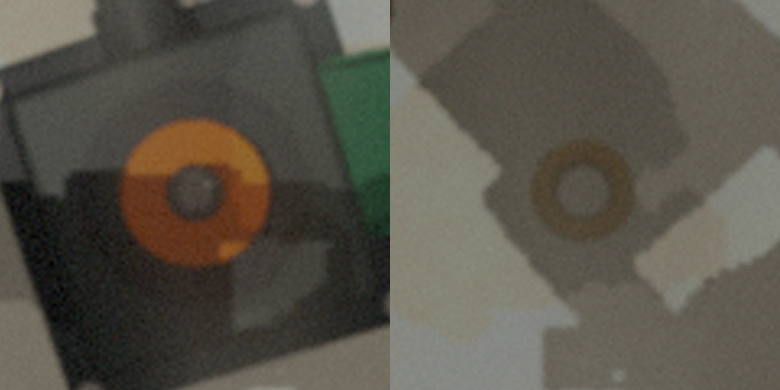

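Looking straight down, the shaft is concentric with the orange seat at crop (195,192). The target sleeve's ring is at crop (193,190). Both estimates are within about 1 mm. I'll fit the two circles and then grasp.

Run:
```python
from h import *
from math import hypot
R={}
for n,lo,hi,z,u in(('tipA',(3,150,60),(22,255,255),.09,(250.2,101.5)),('slvA',(8,90,40),(28,255,255),.04,(249,101.2))):
    d=load(n);m=cv2.inRange(cv2.cvtColor(d['frame'],cv2.COLOR_RGB2HSV),np.array(lo),np.array(hi))
    w=np.zeros_like(m);cv2.circle(w,(int(u[0]),int(u[1])),30,255,-1);m&=w
    m=cv2.morphologyEx(m,cv2.MORPH_OPEN,np.ones((3,3)))
    c=max(cv2.findContours(m,cv2.RETR_EXTERNAL,cv2.CHAIN_APPROX_NONE)[0],key=cv2.contourArea)
    e=cv2.fitEllipse(cv2.convexHull(c));P=onz(d,*e[0],z,True);R[n]=P;print(n,np.round(e[0],2),np.round(e[1],1),P.round(4))
x,y=R['slvA'][:2];np.save('slv.npy',R['slvA']);np.save('tip.npy',R['tipA'])
q=[0,2**-.5,0,2**-.5]
env.reach([x,y,.12],q)
env.movel([x,y,.004],velocity=.1);s=monitor.sense();print(s['position'],s['contact_force'])
env.close_gripper(60);s=monitor.sense();print(s['clock'],s['position'],s['finger_gap'],s['contact_force'])
d=shot('wrist','grip');d2=shot('side','gripside')
cv2.imwrite('pics/g.png',d['frame'][130:330,130:380,::-1].repeat(3,0).repeat(3,1))
print(proj(d,[x,y,.04],True))
```

```text
tipA [250.25 101.71] [44.3 45.7] [0.5723 0.1546 0.09  ]
slvA [252.93  90.16] [ 6.1 16.3] [ 0.4727 -0.257   0.04  ]
[ 0.47302588 -0.25726813  0.0045642 ] [ 0.01800667 -0.38414043 -0.53947363]
4.8333 [ 0.47276368 -0.25691234  0.00461309] 0.378287660437083 [-2.1514513   1.93960189  7.45383182]
[249.60047996 283.20096936]
```

View pics/g.png

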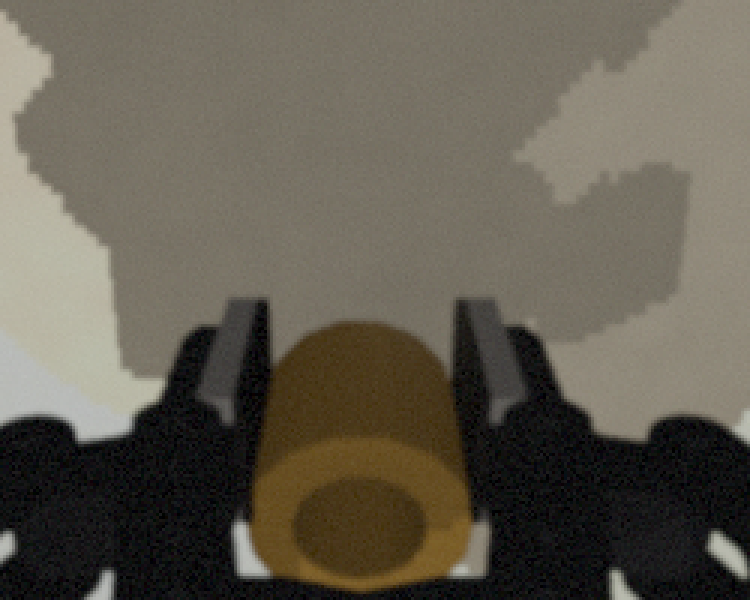

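The sleeve ellipse fit latched onto a shadow fragment only 6 x 16 px across. I should have checked its size before moving. As a result the pads grip the sleeve about 14 mm off centre, though it is still upright. I'll release, look again with a size check on the fit, and regrasp.

Run:
```python
from h import *
q=[0,2**-.5,0,2**-.5]
env.release();p=monitor.sense()['position'];env.movel([p[0],p[1],.12],velocity=.15)
env.reach([.469,-.346,.231],q);d=shot('wrist','slvB')
u=np.array([249,101.]);f=d['frame'].astype(int);m=((f[:,:,0]-f[:,:,2])>np.median((f[:,:,0]-f[:,:,2])[76:126,224:274])+14).astype(np.uint8)*255
w=np.zeros_like(m);cv2.circle(w,(249,101),30,255,-1);m=cv2.medianBlur(m&w,3)
c=max(cv2.findContours(m,cv2.RETR_EXTERNAL,cv2.CHAIN_APPROX_NONE)[0],key=cv2.contourArea)
e=cv2.fitEllipse(cv2.convexHull(c));P=onz(d,*e[0],.04,True);print(np.round(e[0],2),np.round(e[1],1),P.round(4))
o=cv2.ellipse(d['frame'][:,:,::-1].copy(),e,(0,255,0),1)
cv2.imwrite('pics/slvBc.png',o[41:161,189:309].repeat(4,0).repeat(4,1))
np.save('slv.npy',P);s=monitor.sense();print(s['clock'],s['contact_force'])
```

```text
[254.62 101.62] [25.7 29. ] [ 0.4735 -0.2696  0.04  ]
7.1 [ 0.25705703 -1.11593049  0.34958008]
```

View pics/slvBc.png

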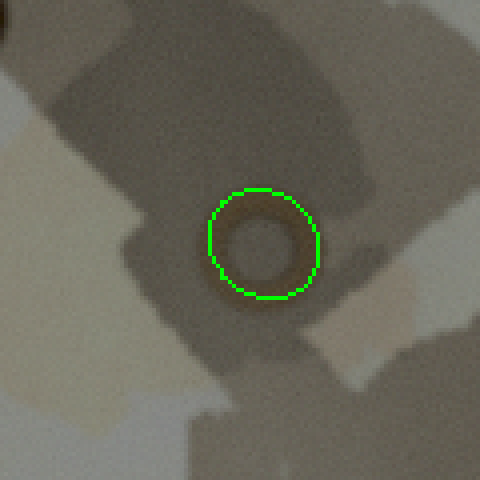

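The jaw closing moved the sleeve about 4 mm, and the fit again misses the shaded left rim. The ring I see spans crop x 198–320, y 190–308, so its centre is pixel (253.3, 102.8), or about (0.472, -0.271). The x value also agrees with where the jaws centred it. I'll regrasp using that, then check above the shaft.

Run:
```python
from h import *
q=[0,2**-.5,0,2**-.5]
d=load('slvB');P=onz(d,253.3,102.8,.04,True);print(P)
x,y=.4725,P[1]
env.reach([x,y,.12],q);env.movel([x,y,.004],velocity=.1)
s0=monitor.sense();env.close_gripper(70);s=monitor.sense()
print(s0['position'],s['position'],s['finger_gap'],s['contact_force'].round(2));oz=s['position'][2]
np.save('oz.npy',[oz,*(s['position'][:2])])
env.movel([x,y,.08],velocity=.1);env.hold(.3);print('lift',monitor.sense()['contact_force'].round(2))
env.movel([x,y,.20],velocity=.25)
env.reach([.5729,.1547,.142+.025+oz],q);env.hold(.3);s=monitor.sense();print(s['clock'],s['position'],s['contact_force'].round(2),s['finger_gap'])
a=[]
for n,r,pad in(('scene',45,0),('side',45,0)):
    d=shot(n,n+'H');u=proj(d,[.5729,.1547,.15]);k=400/(2*r)
    a.append(cv2.warpAffine(d['frame'],np.array([[k,0,-(u[0]-r)*k],[0,k,-(u[1]-r)*k]]),(400,400),flags=cv2.INTER_CUBIC))
d=shot('wrist','wH');a=np.hstack(a)
cv2.imwrite('pics/H.png',a[:,:,::-1])
```

```text
[ 0.47204331 -0.27093816  0.04      ]
[ 0.47279973 -0.27121061  0.00458164] [ 0.47263098 -0.27103545  0.00453087] 0.41087842644232464 [-1.14  0.94  5.48]
lift [-0.17  0.03 -2.13]
13.2917 [0.57302437 0.15423214 0.1715917 ] [ 0.17 -0.78 -3.18] 0.41206597574431475
```

View pics/H.png

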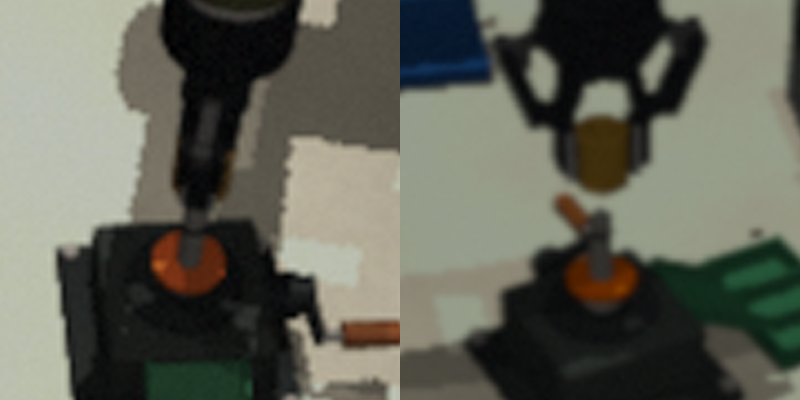

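View pics/wH.png

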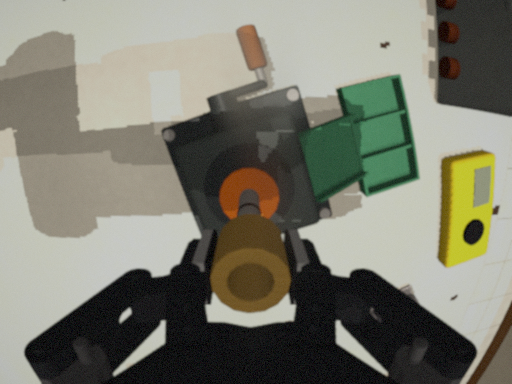

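The sleeve hangs upright in the jaws, weighs about 2.1 N, and lines up with the shaft in all three views. I'll start a guarded descent over the tip.

Run:
```python
from h import *
oz=np.load('oz.npy')[0]
x,y=.5727,.1551
env.movel([x,y,.160+oz],velocity=.05);env.hold(.2)
s=monitor.sense();print(s['position'],s['contact_force'].round(2))
for z in(.130,.096):
    g=env.movel([x,y,z+oz],velocity=.02,guard=4);env.hold(.1);s=monitor.sense();print(z,g,s['clock'],s['position'],'bottom',s['position'][2]-oz,s['contact_force'].round(2),s['ft_torque'].round(3))
    if g: break
```

```text
[0.5727856  0.15512929 0.16466616] [-0.06  0.06 -2.83]
0.13 False 15.6833 [0.57271861 0.15510127 0.13460996] bottom 0.1300790890173281 [ 0.97 -0.02 -2.53] [ 0.025 -0.012 -0.043]
0.096 False 17.6333 [0.57273314 0.15512495 0.10059079] bottom 0.09605992432113392 [-0.39  0.11 -1.52] [ 0.078 -0.011 -0.048]
```

Run:
```python
from h import *
oz=np.load('oz.npy')[0]
x,y=.5727,.1551
for z in(.0915,.088,.0845,.0825):
    env.movel([x,y,z+oz],velocity=.015);env.hold(.3);s=monitor.sense();print(z,s['clock'],s['position'].round(4),'bottom',round(s['position'][2]-oz,4),s['contact_force'].round(2),s['finger_gap'])
    if s['contact_force'][2]>11: break
a=[]
for n in('scene','side'):
    r=35;d=shot(n,n+'P');u=proj(d,[.5729,.1547,.115]);k=400/(2*r)
    a.append(cv2.warpAffine(d['frame'],np.array([[k,0,-(u[0]-r)*k],[0,k,-(u[1]-r)*k]]),(400,400),flags=cv2.INTER_CUBIC))
cv2.imwrite('pics/P.png',cv2.convertScaleAbs(np.hstack(a)[:,:,::-1],alpha=1.5))
```

```text
0.0915 18.3833 [0.5727 0.1551 0.0961] bottom 0.0916 [ 0.24 -0.05 -2.83] 0.41510259619934553
0.088 19.0667 [0.5729 0.1551 0.0927] bottom 0.0882 [-0.53 -0.07  3.19] 0.41679951736756493
0.0845 19.75 [0.5729 0.1551 0.0893] bottom 0.0848 [-0.49 -0.61  6.57] 0.40782655715045896
0.0825 20.3333 [0.573  0.1551 0.0876] bottom 0.083 [-1.34  0.03  7.5 ] 0.4132976014924678
```

View pics/P.png

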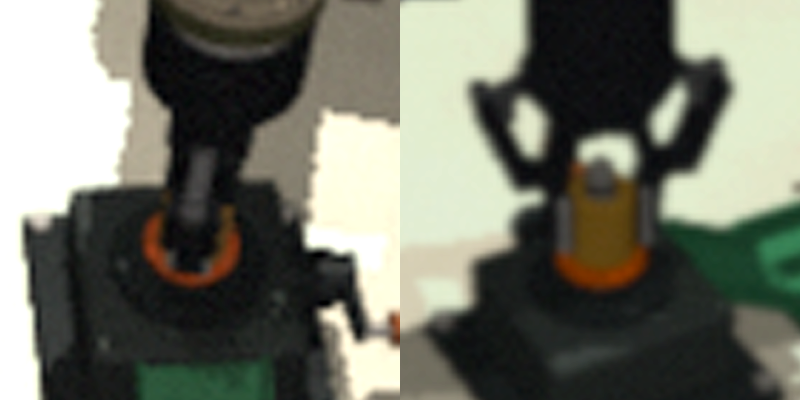

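The sleeve sits on the seat in the side view (crop ~600,270), with the shaft tip showing above it. The force slope agrees with the spring. I'll make the last step to about 8 mm and average the force.

Run:
```python
from h import *
oz=np.load('oz.npy')[0]
env.movel([.5725,.1551,.0813+oz],velocity=.01)
F=[];Z=[]
for i in range(20):
    env.hold(.05);s=monitor.sense();F.append(s['contact_force']);Z.append(s['position'][2]-oz)
print(s['clock'],s['position'].round(4),np.mean(F,0).round(2),np.std(F,0).round(2),np.mean(Z).round(4),s['finger_gap'])
d=shot('side','F');r=22;u=proj(d,[.5729,.1547,.115]);k=600/(2*r)
c=cv2.warpAffine(d['frame'],np.array([[k,0,-(u[0]-r)*k],[0,k,-(u[1]-r)*k]]),(600,600),flags=cv2.INTER_CUBIC)
cv2.imwrite('pics/F.png',cv2.convertScaleAbs(c[:,:,::-1],alpha=1.8))
```

```text
21.7083 [0.5729 0.1552 0.0865] [-0.95 -0.03  8.7 ] [0.49 0.54 0.53] 0.082 0.41635925893020076
```

View pics/F.png

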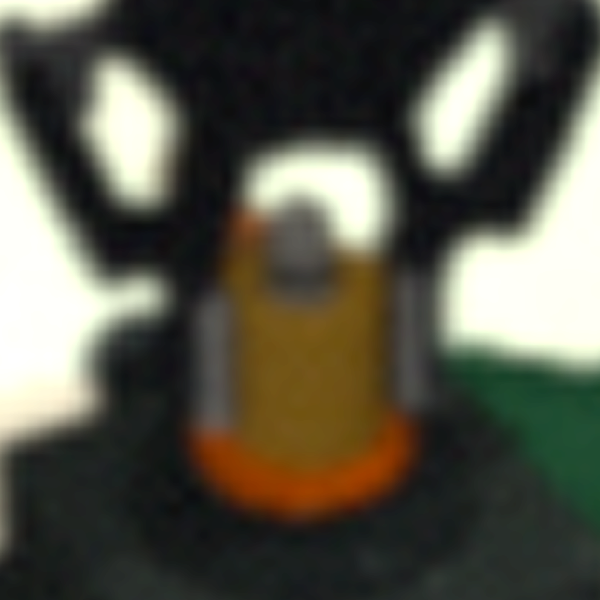

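```bash
python3 -c "
from h import *
job.hand_in();print(monitor.sense()['clock'])"
```

```text
the job is handed in; nothing more can be done
the job is handed in; nothing more can be done
```

The sleeve farthest from the base is over the shaft and pressed down on the spring seat. I handed the job in at about 21.7 s with the gripper still holding it; no verdict is reported.

**Last checks:**
- **Seat travel:** the sleeve's lower end is 82.0 mm above the table, so the seat is about 8 mm down, half its travel, and the spring is not flat. This comes from the arm's position and assumes the sleeve did not slip in the grip.
- **Push:** the wrist sensor read 8.7 ± 0.5 N. Before contact it read about -2.5 N with the sleeve hanging, so the spring load is about 11.2 N, against 11.5 N expected at 8 mm.
- **Groove:** the last side view shows the sleeve on the orange seat, with the shaft tip and a dark band above the sleeve. At this height the groove should be about 3.5 mm clear.
- **Other parts:** I checked by eye that the crank was still in its place in the earlier views, but did not check the loose parts again at the end.

**What went wrong:** my first grasp was about 14 mm off centre because I accepted a bad circle fit in the shadow without checking its size. Closing the jaws shifted the sleeve a few millimetres. I released it, fitted it again (the second fit was also slightly off, so I read the centre from the picture) and regrasped. It then went onto the shaft without tripping the 4 N guard.

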